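# Tighten a boxed-in clamp bolt with a ring spanner

## Task

Pick up the ring spanner and tighten the square-headed bolt of the strap clamp (clockwise seen from above). The two guide posts leave room only for short swings, so lift the spanner off, swing back and seat it again as often as needed; when the bolt bites it drags the collar below it round: stop with the collar's nib between the two black marks, never past the second, and leave the bolt tight. Do not lever hard against the posts or knock the things around; finally lay the spanner flat on the bench, clear of the clamp.

Things in the scene. Friction and masses are not known exactly. Their poses are not given: they have to be found in the camera images.
- fixture: strap clamp fixed to the bench. Origin on the bench under the bolt's axis; x axis from the bolt along the steel strap to the small transformer that it holds, z up. Grey base plate 165 x 130 x 10 mm from x = -65 to +100 mm; strap 8 mm thick, its top 54 mm above the bench. Nothing but the bolt and the posts reaches above 58 mm. Two black marks on the strap's round end show where the nib belongs
- posts: the two steel guide posts of the clamp, 12 mm thick, tops 90 mm above the bench, 50 mm from the bolt's axis, 72 degrees either side of the fixture's -x direction. Origin and axes as the fixture. With the spanner on the bolt its handle lies between them and can swing 55 degrees to either side of -x. They are solid: do not press on them harder than 25 N
- bolt: upright steel bolt; origin on its axis at the underside of the round flange, 58 mm above the bench; flange 38 mm across, 3 mm thick; above it the square head, 22 mm across flats, 16.5 mm tall, its top 5 mm tapered to 15 mm. x axis square to a flat. Turns with light drag (0.15 N m); after 115 to 140 degrees clockwise it bites, carries the collar along and takes 0.8 N m
- bolt_top (a point): centre of the top of the bolt's head, 77.5 mm above the bench
- collar (a joint): clockwise turn (rad) of the brass collar under the bolt's flange: 0 while the bolt is loose; its nib is level with the first black mark at 0.07 and with the second at 0.27. It never turns back by itself and stays where it is left
- collar_nib (a point): tip of the collar's brass nib, 33 mm from the bolt's axis, 56 mm above the bench, on the fixture's left beyond the bolt; its x, y, z axes are the collar's own. The bolt bites with its x axis within 0.3 rad of this x axis, differently each time
- spanner: steel ring spanner, 14 mm thick, 0.2 to 0.33 kg, lying flat. Origin on the ring's axis at its underside; handle along -x, 158 mm long, 16 mm wide at its black rubber sleeve. Ring 46 mm across; eight-point hole for a square: 23.8 mm across flats, flats square to x; fits the bolt every 45 degrees with 5 degrees of play either way. Seated, its underside is 61 mm above the bench
- spanner_grip (a point): middle of the handle's black rubber sleeve, 80 mm from the ring's axis, at half thickness (7 mm above the underside): a good place to grip, fingers closing along the spanner's y axis
- tape_black_roll: bystander: roll of black tape, 56 mm across, 18 mm high, origin under its centre; leave alone
- wick_reel: bystander: small blue reel, 40 mm across, 12 mm high, origin under its centre; leave alone
- screw_jar: bystander: glass jar with a green lid, 52 mm across, 54 mm high, origin under its centre, in front of a tall black rework station that must not be run into; leave alone

How it is judged (in metres and radians):
On the way, in this order (a step that is already met when the one before it is completed fails the run):
1. the spanner's ring is seated on the bolt's head (horizontal distance between spanner and bolt below 0.005 m and z of spanner in the frame of bolt between 0 and 0.009 m), for 0.1 s.
2. the bolt has bitten and carried the collar's nib past the first mark, the spanner still on the bolt (value of joint collar above 0.07 rad and horizontal distance between spanner and bolt below 0.006 m and z of spanner in the frame of bolt below 0.014 m), for 0.1 s.
At the end, for the whole second after the job is handed in: The collar's nib stands between the marks (joint collar 0.07 to 0.27 rad), the bolt has not been loosened again (its x axis within 0.5 rad of the collar's), and the spanner lies flat and still on the bench (within 6 mm, tilt under 0.06 rad), its ring and grip over 80 mm from the bolt (value of joint collar between 0.07 and 0.27 rad and angle between the x axis of bolt and the x axis of collar_nib, either way round below 0.5 rad and horizontal distance between each of spanner, spanner_grip and bolt above 0.08 m and height (world z) of spanner between -0.006 and 0.006 m and angle between spanner's own z axis and vertical below 0.06 rad and linear speed of spanner below 0.02 m/s); the robot touches nothing.
It fails at once if the collar's nib goes past the second mark (overtightened) (value of joint collar above 0.27 rad).
It fails at once if the spanner or the robot presses on the guide posts with more than 25 N (contact force between any of spanner, the arm, the fingers and posts above 25 N).
It fails at once if a bystander is moved by more than 30 mm (distance of any of tape_black_roll, wick_reel, screw_jar from where it was at the start of the episode above 0.03 m).
It also fails if it takes over 72 s, if anything falls off the work surface, if the arm or the gripper's body presses on something with over 40 N, if the wrist force passes 120 N, or if a joint passes its speed limit or range.

## Robot

A 6-joint arm with a two-finger parallel gripper is mounted at the origin on a cart in front of the work surface, level with it; the furniture and walls round the work are solid. World frame = base frame: x ahead of the robot, y to its left, z up, the work surface at z = 0. Lengths are in m, angles in degrees, forces in N, time in s.
With the tool pointing down it reaches from about 0.4 to 0.825 m from the base axis. Payload 7 kg.
Tool frame: the origin (TCP) lies on the centre line of the jaws, within the pads' length; the fingertips stand 19 mm ahead of it and the grasp point (between the pads) is the TCP (r.tip_extent is the distance from the TCP to the fingertips, in m); z points along the fingers, y is the line along which they close (so a half turn about z gives the same grasp; the last joint's range is limited). The gripper opens to 88 mm and grips with 3 to 60 N. Pads are 19 mm wide; open, the fingers measure 130 mm over their backs; the gripper's body (78 mm by 193 mm) begins 47 mm behind the grasp point.
Start: joints at [82.626, 20.546, 0.682, 0, -70.136, -16.507], TCP at [0.273, 0.617, 0.246] pointing down, gripper open.
Joint ranges: [-176.03, 176.03], [-82.01, 121.73], [-58.28, 71.71], [-173.87, 95.51], [-174.79, -0.11], [-173.66, 173.66]. Speed limits (degrees/s): [136.94, 136.94, 172.46, 180, 180, 180].

## Interface

Orientations are given as [roll, pitch, yaw] about the fixed x, y, z axes, in that order (R = Rz(yaw) Ry(pitch) Rx(roll)).
In Python, from plant import r gives the robot as it stands. The module is installed in compiled form; this text tells all that it offers.
- The arm moves only by the tool jog_arm, never from a script. Its argument "deltas" is a list that holds one entry, the list of rows, each a list of 5 numbers: the opening, from -1 (shut) to 1 (fully open), then the shift along the world's x, y, z in cm, then the turn about the world's z in rad. In form: [[[claw, dx, dy, dz, turn], ...]]. A call has 1 to 8 rows; each row shifts and turns the commanded pose from where the row before left it; what a row does not reach is not made up. A row lasts 1/8 s, in which the tool goes at most 62.5 mm and 10.7 degrees, less where a joint would pass 70% of its speed; a pose out of reach is approached as far as the arm can. A call with a gripper value outside its range is refused whole. The fingers move at their own pace and stop on an object; "force" is the grip in N (left out, the last holds). Time passes only in rows, so rows that do not move let the fingers close. It gives the time, the measured TCP pose, the force, the opening and the grip force at its end, in the units of the state.
- r.get_state(): the state, without advancing time (a new reading comes with each control period).
- r.capture(name): name is "side" or "top"; returns the picture (420x560x3 uint8, blue, green, red); there is no depth.
- r.camera_info(name): a dict with "fx", "fy", "cx", "cy" (pixels), "view" (4x4, takes a point from world to camera coordinates). Camera axes: x right, y up, looking along -z (the intrinsics and any distortion apply to the point x, -y, -z); pixel columns grow to the right and rows downward; lengths in m; the calibration is good to about 2 mm. A picture is of the moment at which its call begins. camera_info takes no time and is no camera call.
- r.close_job(): hands the job in; it is judged then, once.
The state is a dict: "time_s": time; "joints": joint angles; "qd": joint speeds; "joint_torque": joint torques, N m; "tcp_pos": TCP position; "eef_rot": TCP orientation; "contact_force": force on the tool from outside, world axes, zero at the start; "moment": the same for the moment, N m; "gripper_width": finger opening in m; "gripper_force": force on a finger pad.
Only numpy, scipy, OpenCV 4.12 (cv2) and the standard library are available. Lean on these libraries where they do the work, as an engineer would, in place of code of your own. Each camera call takes 0.05 s, during which the arm holds its last target. There are 200 camera calls.

## Working session

There is one attempt and no reset: what is moved stays moved. The work goes in short steps, Python scripts to look and compute and a tool call to move; the robot and the scene stay as the last step left them, time stands still between calls to the robot, and variables do not carry over. Pictures are saved under pics/ and viewed, at most 10 in all, crops included, and the job is handed in when it is done.

Besides the shell and the picture viewer there is one more tool, called after "Request:" by a JSON object that holds its "op" and its "data". jog_arm: Moves the arm, as the interface text tells. Its arguments: {"type":"object","properties":{"deltas":{"type":"array"},"force":{"type":"number"}},"required":["deltas"]}

```bash
mkdir -p pics; cat > h.py <<'E'
import numpy as np, cv2
from plant import r
def ray(name,u,v):
    c=r.camera_info(name); V=np.array(c["view"]); R=V[:3,:3]; t=V[:3,3]
    d=np.array([(u-c["cx"])/c["fx"],-(v-c["cy"])/c["fy"],-1.0])
    return -R.T@t, R.T@d
def on(name,u,v,z):
    o,d=ray(name,u,v); return o+d*(z-o[2])/d[2]
def proj(name,p):
    c=r.camera_info(name); V=np.array(c["view"]); q=V[:3,:3]@np.array(p)+V[:3,3]
    return np.array([c["fx"]*q[0]/-q[2]+c["cx"], c["fy"]*-q[1]/-q[2]+c["cy"]])
E
python3 - <<'E'
from h import *
for n in("top","side"):
    cv2.imwrite(f"pics/{n}0.png",r.capture(n)); c=r.camera_info(n); print(n,{k:np.round(v,3).tolist() if k!="x" else 0 for k,v in c.items()}, ray(n,280,210)[0])
print(r.get_state())
E
```

```text
top {'fx': 390.835, 'fy': 390.835, 'cx': 284.916, 'cy': 208.726, 'view': [[-0.027, -1.0, -0.011, 0.187], [0.983, -0.029, 0.18, -0.501], [-0.18, -0.005, 0.984, -1.045], [0.0, 0.0, 0.0, 1.0]]} [0.3086526  0.16635249 1.12048418]
side {'fx': 398.53, 'fy': 398.53, 'cx': 275.701, 'cy': 205.4, 'view': [[0.457, -0.89, -0.01, -0.057], [0.778, 0.394, 0.49, -0.486], [-0.432, -0.231, 0.872, -0.71], [0.0, 0.0, 0.0, 1.0]]} [ 0.09768267 -0.02286292  0.85665131]
{'time_s': 0.1, 'joints': array([ 8.26253768e+01,  2.05872193e+01,  6.40353122e-01, -1.63791216e-02,
       -7.01373214e+01, -1.65067790e+01]), 'qd': array([-0.01679414, -0.15514835,  0.15760459,  0.08398386, -0.00983858,
        0.01956291]), 'joint_torque': array([-1.55193175e-03, -5.84165168e+01,  2.93751329e+01,  7.01565877e+00,
        1.01446323e-02, -4.79918594e-05]), 'tcp_pos': array([0.2731366 , 0.61682792, 0.24473201]), 'eef_rot': array([ 1.79914907e+02, -9.15833884e-03, -2.38869718e+01]), 'contact_force': array([ 0.74631242, -0.3765383 , -0.68171826]), 'moment': array([-0.03172065, -0.00649249,  0.01310809]), 'gripper_force': 0.0, 'gripper_width': 0.08763871452760291}
```

View pics/top0.png

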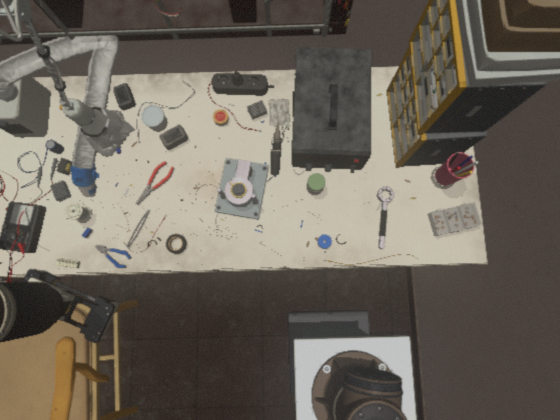

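View pics/side0.png

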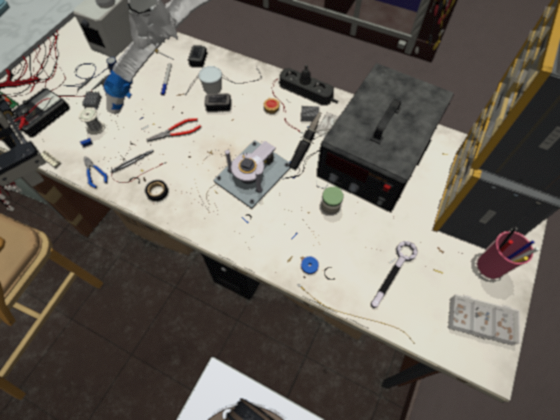

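The top view shows the spanner's ring at about (386,194) with its handle end at (381,246). The bolt is at about (238,188), the tape at (177,243), the reel at (324,242) and the jar at (316,184). Next I'll look at enlarged crops.

```bash
python3 - <<'E'
from h import *
t=cv2.imread("pics/top0.png"); s=cv2.imread("pics/side0.png")
z=lambda im,x,y,w,h:cv2.resize(im[y:y+h,x:x+w],(400,300),interpolation=cv2.INTER_CUBIC)
m=np.vstack([np.hstack([z(t,205,150,80,60),z(t,345,180,96,72)]),np.hstack([z(s,210,135,88,66),z(s,355,235,96,72)])])
cv2.imwrite("pics/m0.png",m)
for n,u,v,h in [("top",238,188,.0775),("side",247,163,.0775),("top",386,194,.014),("side",405,251,.014),("top",381,246,.014),("top",177,243,.018),("top",324,242,.012),("top",316,184,.054)]: print(n,u,v,on(n,u,v,h).round(4))
print(proj("top",[0,0,0]))
E
```

```text
top 238 188 [0.5616 0.2992 0.0775]
side 247 163 [0.556  0.2978 0.0775]
top 386 194 [ 0.5463 -0.1208  0.014 ]
side 405 251 [ 0.5422 -0.1158  0.014 ]
top 381 246 [ 0.3968 -0.0956  0.014 ]
top 177 243 [0.4213 0.4805 0.018 ]
top 324 242 [0.4129 0.0643 0.012 ]
top 316 184 [0.5722 0.0832 0.054 ]
[354.66852308 395.86598415]
```

View pics/m0.png

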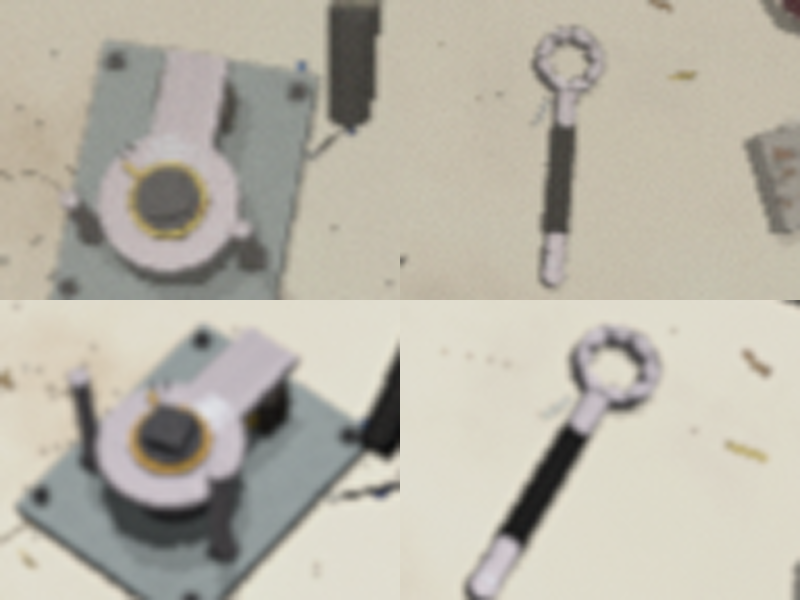

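The crops show the posts' tops at top (219,190) and (254,196), the nib at (232,183), and the dark head inside the brass ring at (239,190). The sleeve is a clear black bar.

```bash
cat >> h.py <<'E'
def blob(mask,x0,y0,x1,y1):
    m=np.zeros(mask.shape,np.uint8); m[y0:y1,x0:x1]=mask[y0:y1,x0:x1].astype(np.uint8)*255
    n,l,s,c=cv2.connectedComponentsWithStats(m); i=1+np.argmax(s[1:,4]); return (l==i),s[i],c[i]
def axis(name,m,z):
    v,u=np.nonzero(m); P=np.array([on(name,a,b,z)[:2] for a,b in zip(u,v)]); c=P.mean(0)
    w,V=np.linalg.eigh(np.cov((P-c).T)); d=V[:,1]*np.sign(V[0,1]); q=(P-c)@d
    return c,np.degrees(np.arctan2(d[1],d[0])),np.ptp(q),d,(q.max()+q.min())/2
E
python3 - <<'E'
from h import *
I={n:cv2.imread(f"pics/{n}0.png") for n in("top","side")}
for n,b in(("top",(370,205,400,240)),("side",(370,255,415,305))):
    g=I[n].max(2); m,s,c=blob(g<110,*b); a=axis(n,m,.007); print(n,"sleeve",s,a[0].round(4),a[1].round(2),a[2].round(4),a[4].round(4))
for n,b in(("top",(225,170,255,205)),("side",(230,145,265,180))):
    f=I[n].astype(int); y=(f[...,2]-f[...,0])>55; m,s,c=blob(y,*b); v,u=np.nonzero(m)
    h=cv2.convexHull(np.c_[u,v].astype(np.float32)); e=cv2.fitEllipse(h); print(n,"brass",s,c,e, on(n,*e[0],.056).round(4))
    d=I[n].max(2)<95; m,s,c=blob(d,*b); print(n,"dark",s,c,on(n,*c,.068).round(4))
for n,ps in(("top",((219,189.6),(253.6,196))),("side",((210+80*.22,135+77*.22),(210+217*.22,135+182*.22)))):
    p=[on(n,*q,.09)[:2] for q in ps]; d=p[0]-p[1]; print(n,"posts",np.round(p,4),np.linalg.norm(d),"fix yaw",np.degrees(np.arctan2(-d[0],d[1])),"bolt",np.mean(p,0)+.0155*np.array([d[1],-d[0]])/np.linalg.norm(d))
# base plate
hsv=cv2.cvtColor(I["top"],cv2.COLOR_BGR2HSV); print(hsv[200,228],hsv[165,230],hsv[205,215])
for q in((320,172),(400,205),(322,155)): print(on("side",*q,0).round(3))
print(on("top",293,167,0.0).round(3),on("top",293,167,0.15).round(3))
E
```

```text
top sleeve [379 210   8  26 144] [ 0.4639 -0.1069] -9.21 0.0734 0.0004
side sleeve [379 265  21  29 211] [ 0.4662 -0.1063] -8.47 0.0737 0.0007Traceback (most recent call last):
  File "<stdin>", line 7, in <module>
cv2.error: OpenCV(4.12.0) /io/opencv/modules/imgproc/src/shapedescr.cpp:361: error: (-201:Incorrect size of input array) There should be at least 5 points to fit the ellipse in function 'fitEllipseNoDirect'
```

Request:
{"op": "jog_arm", "data": {"deltas": [[[0.2,1.6,-5.2,0,0.03],[0.2,1.6,-5.2,0,0.03],[0.2,1.6,-5.2,0,0.03],[0.2,1.6,-5.2,0,0.03],[0.2,1.6,-5.2,0,0.03],[0.2,1.6,-5.2,0,0.03],[0.2,1.6,-5.2,0,0.03],[0.2,1.6,-5.2,0,0.03]]], "force": 40}}

```text
time_s: 1.1
tcp_pos: [0.4013, 0.1994, 0.2455]
eef_rot: [-180.0, 0.0, -10.0]
contact_force: [0.8, 0.1, 0.6]
gripper_width: 0.0528
gripper_force: 0.0
```

```bash
python3 - <<'E'
from h import *
I={n:cv2.imread(f"pics/{n}0.png") for n in("top","side")}
for n,b in(("top",(228,176,252,204)),("side",(236,150,262,176))):
    f=I[n].astype(int); k=(f[...,2]-f[...,0]); sub=k[b[1]:b[3],b[0]:b[2]]; th=25; print(n,sub.max())
    m=np.zeros(k.shape,bool); m[b[1]:b[3],b[0]:b[2]]=sub>th; v,u=np.nonzero(m)
    e=cv2.fitEllipse(cv2.convexHull(np.c_[u,v].astype(np.float32))); print(n,"brass",len(u),np.round(e[0]+e[1],1), on(n,*e[0],.057).round(4))
    m,s,c=blob(I[n].max(2)<110,*b); print(n,"dark",s,c,on(n,*c,.066).round(4))
for n,ps in(("top",((219,189.6),(253.6,196))),("side",((210+80*.22,135+77*.22),(210+217*.22,135+182*.22)))):
    p=[on(n,*q,.09)[:2] for q in ps]; d=p[0]-p[1]; print(n,"posts",np.round(p,4),np.linalg.norm(d),"fix yaw",np.degrees(np.arctan2(-d[0],d[1])),"bolt",np.mean(p,0)+.0155*np.array([d[1],-d[0]])/np.linalg.norm(d))
t=I["top"]; hsv=cv2.cvtColor(t,cv2.COLOR_BGR2HSV); print(t[200,228],t[165,230],t[205,215])
for q in((320,172),(400,205)): print(on("side",*q,0).round(3))
z=lambda n,x,y,w,h:cv2.resize(I[n][y:y+h,x:x+w],(400,400),interpolation=cv2.INTER_CUBIC)
cv2.imwrite("pics/m1.png",np.hstack([z("top",224,175,28,28),z("side",232,148,30,30)]))
E
```

```text
top 71
top brass 109 [237.1 188.5  16.3  19.8] [0.5652 0.3044 0.057 ]
top dark [233 184  12  12 107] [238.13084112 189.53271028] [0.56   0.3003 0.066 ]
side 89
side brass 134 [245.  161.4  18.7  26.2] [0.57  0.313 0.057]
side dark [241 159  13  12 128] [247.03125 164.5625 ] [0.5587 0.3002 0.066 ]
top posts [[0.5556 0.3491]
 [0.5351 0.2556]] 0.09580167535258473 fix yaw -12.376326992412071 bolt [0.56051594 0.29902942]
side posts [[0.5559 0.3498]
 [0.5302 0.2539]] 0.09921303585034666 fix yaw -14.999602362367071 bolt [0.55800081 0.29784431]
[129 132 133] [142 149 145] [131 142 145]
[0.662 0.147 0.   ]
[ 0.661 -0.068  0.   ]
```

View pics/m1.png

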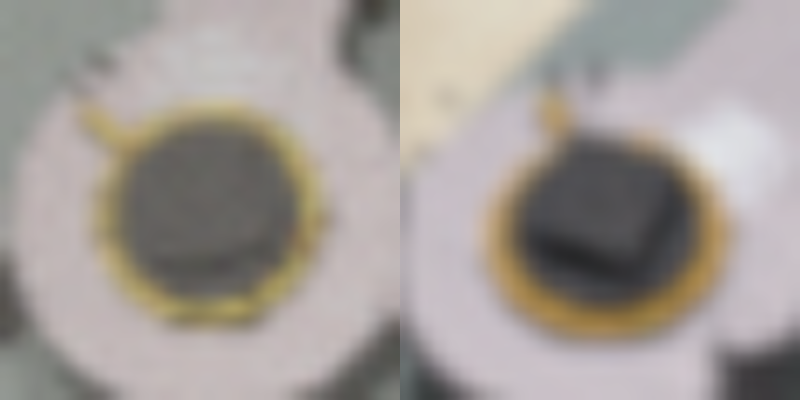

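Top view: the brass ring is centred at about (238.1,189.4), with the head's near edge low and nearly horizontal. The side view shows the square head's near edge. Bolt is at about (0.560,0.300) and the fixture's yaw about -12°.

Request:
{"op": "jog_arm", "data": {"deltas": [[[0.2,1.06,-5.12,0,0.02],[0.2,1.06,-5.12,0,0],[0.2,1.06,-5.12,0,0],[0.2,1.06,-5.12,0,0],[0.2,1.06,-5.12,0,0],[0.2,1.06,-5.12,0,0],[0.2,0,0,-6,0],[0.2,0,0,-6,0]]]}}

```text
time_s: 2.1
tcp_pos: [0.4649, -0.107, 0.1245]
eef_rot: [-180.0, -0.1, -9.1]
contact_force: [1.6, 0.1, 0.2]
gripper_width: 0.0526
gripper_force: 0.0
```

```bash
python3 - <<'E'
from h import *
I={n:cv2.imread(f"pics/{n}0.png") for n in("top","side")}
# rectified views of the bolt at the head's shoulder plane: up = world +x, left = world +y, 10 px per mm... 50 mm square
out=[]
for n in("top","side"):
    c=on(n,238.1,189.5,.0755) if n=="top" else on(n,247.0,164.0,.0755)
    q=np.float32([proj(n,[c[0]+a*.025,c[1]+b*.025,.0755]) for a,b in((1,1),(1,-1),(-1,-1),(-1,1))])
    H=cv2.getPerspectiveTransform(q,np.float32([[0,0],[400,0],[400,400],[0,400]]))
    w=cv2.warpPerspective(I[n],H,(400,400),flags=cv2.INTER_CUBIC).max(2).astype(float)
    out.append(np.clip((w-25)*2.6,0,255)); print(n,c)
cv2.imwrite("pics/m2.png",np.hstack(out).astype(np.uint8))
E
```

```text
top [0.55782546 0.29917505 0.0755    ]
side [0.55459348 0.29715246 0.0755    ]
```

View pics/m2.png

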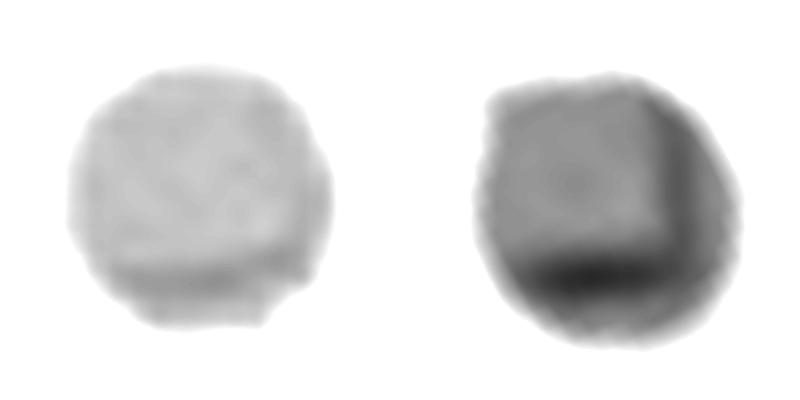

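The rectified crops show the head's square nearly aligned with the world axes: near edge about (110,270)–(300,260), side edge (648,110)–(672,235). The bolt's yaw is about +7° (mod 90). Now the grasp.

Request:
{"op": "jog_arm", "data": {"deltas": [[[0.2,0,0,-5,0],[0.2,0,0,-3.5,0],[0.2,0,0,-1.3,0],[0.2,0,0,-0.4,0],[-1,0,0,0,0],[-1,0,0,0,0],[-1,0,0,0,0],[-1,0,0,0,0]]], "force": 45}}

```text
time_s: 3.1
tcp_pos: [0.4651, -0.106, 0.0241]
eef_rot: [-180.0, -0.1, -9.0]
contact_force: [0.1, -2.5, 1.6]
gripper_width: 0.0183
gripper_force: 0.7
```

Request:
{"op": "jog_arm", "data": {"deltas": [[[-1,0,0,0,0],[-1,0,0,0,0],[-1,0,0,3,0],[-1,0,0,6,0],[-1,0,0,6,0]]]}}

```text
time_s: 3.72
tcp_pos: [0.464, -0.106, 0.1747]
eef_rot: [180.0, 0.1, -9.0]
contact_force: [2.2, -0.1, -2.0]
gripper_width: 0.0153
gripper_force: 45.0
```

Request:
{"op": "jog_arm", "data": {"deltas": [[[-1,0.2,4.95,0,0.035],[-1,0.2,4.95,0,0.035],[-1,0.2,4.95,0,0.035],[-1,0.2,4.95,0,0.035],[-1,0.2,4.95,0,0.035],[-1,0.2,4.95,0,0.035],[-1,0.2,4.95,0,0.035],[-1,0.2,4.95,0,0.035]]]}}

```text
time_s: 4.72
tcp_pos: [0.4802, 0.2914, 0.173]
eef_rot: [180.0, 0.1, 7.1]
contact_force: [0.8, -0.5, -2.1]
gripper_width: 0.0153
gripper_force: 45.0
```

Request:
{"op": "jog_arm", "data": {"deltas": [[[-1,0,0,-3,0],[-1,0,0,-2,0],[-1,0,0,-1,0],[-1,0,0,0,0],[-1,0,0,0,0]]]}}

```text
time_s: 5.35
tcp_pos: [0.4813, 0.2902, 0.1144]
eef_rot: [-180.0, -0.1, 7.1]
contact_force: [0.4, 0.1, -1.6]
gripper_width: 0.0151
gripper_force: 45.0
```

```bash
python3 - <<'E'
from h import *
out=[]
for n,(x,y) in(("top",(205,155)),("side",(210,120))):
    im=r.capture(n); cv2.imwrite(f"pics/{n}1.png",im); out.append(cv2.resize(im[y:y+75,x:x+75],(400,400),interpolation=cv2.INTER_CUBIC))
cv2.imwrite("pics/m3.png",np.hstack(out)); s=r.get_state(); print(s["tcp_pos"],s["eef_rot"],s["contact_force"])
E
```

```text
[0.48130651 0.29026928 0.11448554] [-1.79939441e+02 -6.99882544e-02  7.05059186e+00] [ 0.313548    0.5715461  -2.38944681]
```

View pics/m3.png

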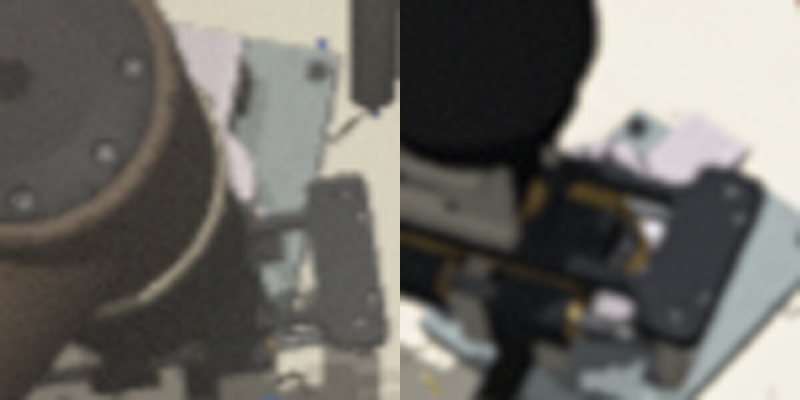

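Both views show only the gripper over the bolt (it's hidden), so I'll seat by feel.

Request:
{"op": "jog_arm", "data": {"deltas": [[[-1,-0.06,-0.03,-0.8,0],[-1,0,0,-0.5,0],[-1,0,0,-0.4,0],[-1,0,0,-0.3,0],[-1,0,0,0,0]]]}}

```text
time_s: 6.08
tcp_pos: [0.4804, 0.29, 0.0935]
eef_rot: [-180.0, -0.0, 7.1]
contact_force: [-0.1, 1.4, -0.8]
gripper_width: 0.0151
gripper_force: 45.0
```

Request:
{"op": "jog_arm", "data": {"deltas": [[[-1,0,0,-0.4,0],[-1,0,0,-0.4,0],[-1,0,0,0,0]]]}}

```text
time_s: 6.45
tcp_pos: [0.4803, 0.2899, 0.0852]
eef_rot: [-180.0, -0.0, 7.1]
contact_force: [-1.5, 4.0, -1.6]
gripper_width: 0.0153
gripper_force: 45.1
```

```bash
cat >> h.py <<'E'
def arc(th0,step,n,R=8.0):
    t=np.radians(th0)+step*np.arange(n+1); p=-R*np.c_[np.cos(t),np.sin(t)]
    print(np.degrees(t[-1]).round(1),np.diff(p,axis=0).round(2).tolist())
E
python3 -c "
from h import *
arc(7.05,-.12,10); arc(-61,.15,12)"
```

```text
-61.7 [[-0.06, 0.96], [0.05, 0.96], [0.17, 0.94], [0.28, 0.92], [0.39, 0.88], [0.49, 0.82], [0.59, 0.76], [0.67, 0.68], [0.75, 0.6], [0.82, 0.5]]
42.1 [[-1.0, -0.66], [-0.89, -0.8], [-0.76, -0.92], [-0.62, -1.03], [-0.46, -1.11], [-0.28, -1.16], [-0.11, -1.19], [0.07, -1.2], [0.25, -1.17], [0.42, -1.12], [0.59, -1.05], [0.74, -0.95]]
```

Request:
{"op": "jog_arm", "data": {"deltas": [[[-1,-0.06,0.96,0,-0.12],[-1,0.05,0.96,0,-0.12],[-1,0.17,0.94,0,-0.12],[-1,0.28,0.92,0,-0.12],[-1,0,0,0,0]]]}}

```text
time_s: 7.08
tcp_pos: [0.4838, 0.3291, 0.0852]
eef_rot: [-180.0, 0.1, -20.5]
contact_force: [-6.6, 7.3, -0.3]
gripper_width: 0.0154
gripper_force: 45.2
```

Request:
{"op": "jog_arm", "data": {"deltas": [[[-1,0.29,1.0,0,-0.12],[-1,0.42,0.87,0,-0.12],[-1,0.59,0.76,0,-0.12],[-1,0,0,0,0]]]}}

```text
time_s: 7.58
tcp_pos: [0.4983, 0.3554, 0.0855]
eef_rot: [-179.9, 0.0, -41.1]
contact_force: [0.5, 5.0, -2.6]
gripper_width: 0.0155
gripper_force: 45.2
```

Request:
{"op": "jog_arm", "data": {"deltas": [[[-1,0.67,0.73,0,-0.12],[-1,0.75,0.6,0,-0.12],[-1,0.82,0.5,0,-0.12],[-1,0,0,0,0]]]}}

```text
time_s: 8.07
tcp_pos: [0.5213, 0.3744, 0.0858]
eef_rot: [-179.8, 0.1, -61.7]
contact_force: [0.3, 6.8, -2.2]
gripper_width: 0.0153
gripper_force: 45.2
```

Request:
{"op": "jog_arm", "data": {"deltas": [[[-1,0.1,0.15,0,0],[-1,0,0,0.8,0],[-1,0,0,1,0],[-1,0,0,1,0],[-1,0,0,0,0]]]}}

```text
time_s: 8.7
tcp_pos: [0.5213, 0.3734, 0.1147]
eef_rot: [-179.9, 0.0, -61.7]
contact_force: [-0.1, -0.1, -1.8]
gripper_width: 0.0152
gripper_force: 45.0
```

```bash
python3 -c "
from h import *
s=r.get_state(); print(s['tcp_pos'],s['eef_rot'],s['contact_force'],s['gripper_width'])
arc(-61.7,.1623,10,8.3); arc(31.3,-.12,14,8.3)"
```

```text
[0.52133948 0.37344559 0.11471747] [-1.79939035e+02  1.57188273e-02 -6.17160436e+01] [-0.06730398 -0.10751388 -1.83575736] 0.015219692948601439
31.3 [[-1.13, -0.73], [-1.0, -0.9], [-0.84, -1.05], [-0.66, -1.18], [-0.46, -1.27], [-0.25, -1.32], [-0.03, -1.35], [0.19, -1.33], [0.4, -1.28], [0.6, -1.2]]
-65.0 [[-0.47, 0.88], [-0.36, 0.93], [-0.24, 0.97], [-0.13, 0.99], [-0.01, 1.0], [0.11, 0.99], [0.23, 0.97], [0.34, 0.93], [0.45, 0.89], [0.56, 0.83], [0.65, 0.75], [0.74, 0.67], [0.81, 0.58], [0.87, 0.47]]
```

Request:
{"op": "jog_arm", "data": {"deltas": [[[-1,-1.13,-0.73,0,0.1623],[-1,-1.0,-0.9,0,0.1623],[-1,-0.84,-1.05,0,0.1623],[-1,-0.66,-1.18,0,0.1623],[-1,-0.46,-1.27,0,0.1623],[-1,-0.25,-1.32,0,0.1623],[-1,-0.03,-1.35,0,0.1623],[-1,0.19,-1.33,0,0.1623]]]}}

```text
time_s: 9.7
tcp_pos: [0.4788, 0.2813, 0.1134]
eef_rot: [180.0, 0.0, 13.0]
contact_force: [-0.2, -0.2, -2.5]
gripper_width: 0.0155
gripper_force: 45.0
```

Request:
{"op": "jog_arm", "data": {"deltas": [[[-1,0.4,-1.28,0,0.1623],[-1,0.6,-1.2,0,0.1623],[-1,0,0,0,0],[-1,0,0,0,0]]]}}

```text
time_s: 10.2
tcp_pos: [0.4891, 0.2575, 0.1135]
eef_rot: [-180.0, 0.0, 31.1]
contact_force: [-0.2, 0.7, -3.0]
gripper_width: 0.0153
gripper_force: 45.0
```

Request:
{"op": "jog_arm", "data": {"deltas": [[[-1,0.05,0.02,-0.9,0],[-1,0,0,-0.5,0],[-1,0,0,-0.5,0],[-1,0,0,-0.2,0],[-1,0,0,0,0]]]}}

```text
time_s: 10.82
tcp_pos: [0.4902, 0.2581, 0.0926]
eef_rot: [-180.0, -0.1, 31.3]
contact_force: [2.8, 1.3, -3.7]
gripper_width: 0.0154
gripper_force: 45.0
```

Request:
{"op": "jog_arm", "data": {"deltas": [[[-1,0,0,-0.4,0],[-1,0,0,-0.4,0],[-1,0,0,0,0]]]}}

```text
time_s: 11.2
tcp_pos: [0.4903, 0.2581, 0.0846]
eef_rot: [-180.0, -0.1, 31.3]
contact_force: [3.0, 2.3, -0.7]
gripper_width: 0.0156
gripper_force: 45.0
```

Request:
{"op": "jog_arm", "data": {"deltas": [[[-1,-0.42,0.9,0,-0.12],[-1,-0.36,0.93,0,-0.12],[-1,-0.24,0.97,0,-0.12],[-1,-0.13,0.99,0,-0.12],[-1,-0.01,1.0,0,-0.12],[-1,0.11,0.99,0,-0.12],[-1,0,0,0,0]]]}}

```text
time_s: 12.08
tcp_pos: [0.4795, 0.3158, 0.0846]
eef_rot: [180.0, -0.0, -9.9]
contact_force: [3.9, -0.6, -1.1]
gripper_width: 0.0152
gripper_force: 45.0
```

Request:
{"op": "jog_arm", "data": {"deltas": [[[-1,0.25,0.96,0,-0.12],[-1,0.34,0.93,0,-0.12],[-1,0,0,0,0]]]}}

```text
time_s: 12.45
tcp_pos: [0.4851, 0.3345, 0.0845]
eef_rot: [180.0, 0.0, -23.6]
contact_force: [1.5, 1.8, -0.1]
gripper_width: 0.0157
gripper_force: 45.1
```

Request:
{"op": "jog_arm", "data": {"deltas": [[[-1,0.2,0.45,0,-0.06],[-1,0,0,0,0]]]}}

```text
time_s: 12.7
tcp_pos: [0.4871, 0.3387, 0.0845]
eef_rot: [180.0, 0.0, -27.0]
contact_force: [2.0, 1.2, -1.4]
gripper_width: 0.0152
gripper_force: 45.1
```

Request:
{"op": "jog_arm", "data": {"deltas": [[[-1,0.24,0.44,0,-0.06],[-1,0,0,0,0]]]}}

```text
time_s: 12.95
tcp_pos: [0.4892, 0.3426, 0.0844]
eef_rot: [179.9, 0.0, -30.4]
contact_force: [0.5, 1.4, -1.3]
gripper_width: 0.0153
gripper_force: 45.3
```

Request:
{"op": "jog_arm", "data": {"deltas": [[[-1,0.22,0.36,0,-0.05],[-1,0,0,0,0]]]}}

```text
time_s: 13.2
tcp_pos: [0.491, 0.3458, 0.0842]
eef_rot: [179.9, 0.0, -33.3]
contact_force: [-1.1, -1.0, -0.2]
gripper_width: 0.0154
gripper_force: 45.5
```

Request:
{"op": "jog_arm", "data": {"deltas": [[[-1,0.23,0.34,0,-0.05],[-1,0,0,0,0]]]}}

```text
time_s: 13.45
tcp_pos: [0.4934, 0.3495, 0.0842]
eef_rot: [179.9, 0.0, -36.2]
contact_force: [-2.3, -1.3, 1.3]
gripper_width: 0.0153
gripper_force: 45.4
```

```bash
python3 -c "
from h import *
s=r.get_state(); print(s['tcp_pos'],s['eef_rot'],s['contact_force'],s['moment'])"
```

```text
[0.49344978 0.34947131 0.08423564] [ 1.79905777e+02  1.24658963e-02 -3.61740997e+01] [-2.33920475 -1.29221134  1.29705807] [-0.46828426  0.54614087  0.57517422]
```

Torque about the bolt's axis is now about 0.78 N m (moment plus r×F), so it has bitten somewhere between -30° and -36°.

Request:
{"op": "jog_arm", "data": {"deltas": [[[-1,0.2,0.27,0,-0.04],[-1,0,0,0,0]]]}}

```text
time_s: 13.7
tcp_pos: [0.4955, 0.3523, 0.0843]
eef_rot: [179.9, 0.0, -38.5]
contact_force: [-3.1, -2.6, 0.2]
gripper_width: 0.0155
gripper_force: 45.4
```

```bash
python3 -c "
from h import *
s=r.get_state(); p=s['tcp_pos'];F=s['contact_force'];d=p-[.561,.3007,0];print(p,s['eef_rot'],F,s['moment'],s['moment'][2]+d[0]*F[1]-d[1]*F[0])
cv2.imwrite('pics/t2.png',r.capture('top'));cv2.imwrite('pics/s2.png',r.capture('side'))
for n in('top','side'): print(proj(n,[.561,.3007,.075]),proj(n,[.561+.033*.66,.3007+.033*.75,.056]))
"
```

```text
[0.49550692 0.35233765 0.08427546] [ 1.79923807e+02  1.15773924e-02 -3.84802699e+01] [-3.06801793 -2.57537694  0.23652923] [-0.53786147  0.81549614  0.52889214] 0.8559867299144225
[237.56252185 188.43280288] [229.591121   182.70124539]
[247.02685584 161.61717897] [243.15073767 156.00789048]
```

Request:
{"op": "jog_arm", "data": {"deltas": [[[-1,0.21,0.26,0,-0.04],[-1,0,0,0,0],[-1,-0.37,-0.45,0,0.07],[-1,0,0,0,0]]]}}

```text
time_s: 14.3
tcp_pos: [0.4949, 0.3516, 0.0849]
eef_rot: [-179.9, -0.0, -36.9]
contact_force: [0.6, 0.9, -2.0]
gripper_width: 0.0153
gripper_force: 45.0
```

Request:
{"op": "jog_arm", "data": {"deltas": [[[-1,0,0,1,0],[-1,0,0,1,0],[-1,0,0,1.5,0],[-1,0,0,5,0],[-1,-5,3,0,0],[-1,-5,3,0,0],[-1,-3,5,0,0]]]}}

```text
time_s: 15.18
tcp_pos: [0.3626, 0.4609, 0.1714]
eef_rot: [-179.9, 0.0, -36.9]
contact_force: [2.2, 1.4, -2.1]
gripper_width: 0.0155
gripper_force: 45.0
```

```bash
python3 - <<'E'
from h import *
out=[]
for n,(x,y) in(("top",(218,169)),("side",(227,143))):
    im=r.capture(n); cv2.imwrite(f"pics/{n}3.png",im); o=cv2.imread(f"pics/{n}0.png")
    for k in(o,im): out.append(cv2.resize(k[y:y+40,x:x+40],(400,300) if 0 else (300,300),interpolation=cv2.INTER_CUBIC))
cv2.imwrite("pics/m4.png",np.vstack([np.hstack(out[:2]),np.hstack(out[2:])]))
E
```

```text
(no output)
```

View pics/m4.png

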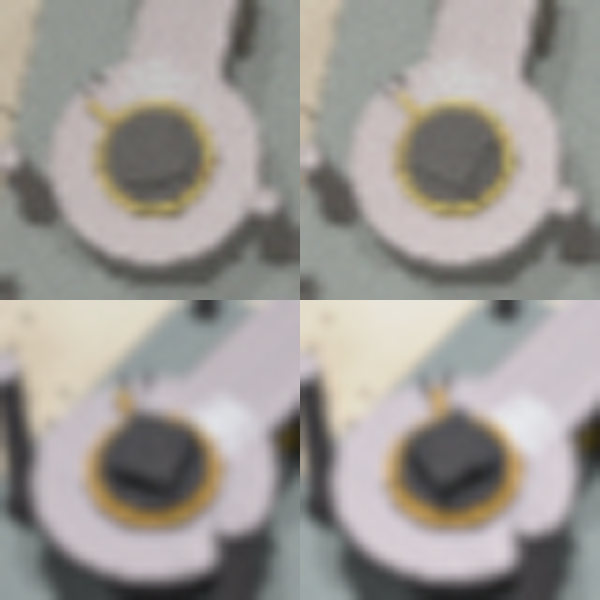

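The side crop shows the nib at (438,392), between the marks at (425,385) and (447,380). Before, it was level with or short of the first mark. I'll quantify the nib's turn.

```bash
python3 - <<'E'
from h import *
C=np.array([.561,.3007])
for n in("top","side"):
    k0=None
    for f in(0,3):
        I=cv2.imread(f"pics/{n}{f}.png").astype(float); k=I[...,2]-I[...,0]; c=on(n,238.1,189.4,.057)[:2] if n=="top" else on(n,247.0,164.8,.057)[:2]
        P=[];W=[];D=[]
        for v in range(140,215):
            for u in range(215,275):
                p=on(n,u,v,.057)[:2]-c; rad=np.hypot(*p); a=np.degrees(np.arctan2(p[1],p[0]))
                if .025<rad<.036 and 5<a<85:
                    w=max(k[v,u]-12,0); P.append(p); W.append(w)
                    D.append((I[v,u].max()<135)*1)
        P=np.array(P);W=np.array(W); m=(P*W[:,None]).sum(0)/W.sum(); print(n,f,c.round(4),"nib ang",np.degrees(np.arctan2(m[1],m[0])).round(1),"w",W.sum().round())
    # marks: dark pixels in the first picture at radius 33-42 mm
    for f in(0,3):
        I=cv2.imread(f"pics/{n}{f}.png").astype(float).max(2); L=[]
        for a in range(10,80,2):
            q=[c+np.array([np.cos(np.radians(a)),np.sin(np.radians(a))])*R for R in(.034,.037,.040)]
            g=[cv2.getRectSubPix(I.astype(np.float32),(1,1),tuple(proj(n,[*x,.054])))[0,0] for x in q]; L.append(int(np.mean(g)))
        print(n,f,"marks 10..80/2:",L)
E
```

```text
Traceback (most recent call last):
  File "h.py", line 8, in on
    o,d=ray(name,u,v); return o+d*(z-o[2])/d[2]
        ~~~^^^^^^^^^^
  File "h.py", line 4, in ray
    c=r.camera_info(name); V=np.array(c["view"]); R=V[:3,:3]; t=V[:3,3]
ValueError: time passes only in moves, steps and waits
```

```bash
sed -i 's/r\.camera_info(name)/CI(name)/; s/^from plant import r/from plant import r\nimport functools\nCI=functools.lru_cache(None)(lambda n: r.camera_info(n))/' h.py; python3 - <<'E'
from h import *
for n in("top","side"):
    c=(on(n,238.1,189.4,.057) if n=="top" else on(n,247.0,164.8,.057))[:2]
    for f in(0,3):
        I=cv2.imread(f"pics/{n}{f}.png").astype(float); k=I[...,2]-I[...,0]; P=[];W=[]
        for v in range(140,215):
            for u in range(215,275):
                p=on(n,u,v,.057)[:2]-c; a=np.degrees(np.arctan2(p[1],p[0]))
                if .025<np.hypot(*p)<.036 and 5<a<85: P.append(p); W.append(max(k[v,u]-12,0))
        P=np.array(P);W=np.array(W); m=(P*W[:,None]).sum(0)/W.sum(); print(n,f,c.round(4),"nib",np.degrees(np.arctan2(m[1],m[0])).round(1),W.sum().round())
        G=I.max(2).astype(np.float32); L=[]
        for a in range(10,80,2):
            q=[c+np.array([np.cos(np.radians(a)),np.sin(np.radians(a))])*R for R in(.034,.037,.040)]
            L.append(int(np.mean([cv2.getRectSubPix(G,(1,1),tuple(map(float,proj(n,[*x,.054]))))[0,0] for x in q])))
        print("marks 10..78",L)
E
```

```text
top 0 [0.5625 0.3015] nib 48.8 245.0
marks 10..78 [186, 185, 183, 180, 178, 176, 174, 174, 173, 169, 162, 154, 152, 154, 158, 161, 158, 156, 159, 165, 168, 171, 173, 175, 176, 176, 176, 175, 175, 176, 177, 178, 177, 176, 176]
top 3 [0.5625 0.3015] nib 40.1 234.0
marks 10..78 [197, 194, 191, 189, 187, 186, 185, 185, 182, 177, 169, 160, 157, 159, 164, 168, 166, 164, 167, 174, 178, 182, 185, 186, 186, 185, 185, 185, 185, 185, 186, 187, 187, 185, 185]
side 0 [0.5633 0.3036] nib 49.4 221.0
marks 10..78 [190, 186, 184, 182, 181, 181, 181, 179, 177, 169, 162, 157, 156, 162, 165, 163, 160, 156, 159, 166, 172, 178, 182, 185, 189, 192, 194, 196, 197, 198, 198, 199, 200, 202, 203]
side 3 [0.5633 0.3036] nib 39.1 247.0
marks 10..78 [202, 199, 196, 194, 193, 192, 192, 190, 188, 180, 172, 165, 161, 167, 171, 168, 163, 159, 161, 172, 184, 191, 196, 199, 202, 205, 207, 209, 210, 211, 211, 212, 213, 214, 215]
```

Nib at about 40° (it started at 49°), with the marks at about 44° and 34°. The collar is therefore at about 0.16 rad, mid-window. I'll return the spanner to its original clear spot.

Request:
{"op": "jog_arm", "data": {"deltas": [[[-1,1.02,-5.67,0,0.049],[-1,1.02,-5.67,0,0.049],[-1,1.02,-5.67,0,0.049],[-1,1.02,-5.67,0,0.049],[-1,1.02,-5.67,0,0.049],[-1,1.02,-5.67,0,0.049],[-1,1.02,-5.67,0,0.049],[-1,1.02,-5.67,0,0.049]]]}}

```text
time_s: 16.27
tcp_pos: [0.4462, 0.0056, 0.1709]
eef_rot: [-179.9, -0.1, -14.3]
contact_force: [1.8, 0.7, -2.1]
gripper_width: 0.0153
gripper_force: 45.0
```

Request:
{"op": "jog_arm", "data": {"deltas": [[[-1,1.02,-5.6,0,0.049],[-1,1.02,-5.6,0,0.049],[-1,0,0,-5,0],[-1,0,0,-5,0],[-1,0,0,-3,0],[-1,0,0,0,0],[-1,0,0,0,0]]]}}

```text
time_s: 17.15
tcp_pos: [0.4676, -0.1044, 0.0411]
eef_rot: [-180.0, -0.1, -8.8]
contact_force: [1.2, 0.5, -1.7]
gripper_width: 0.0157
gripper_force: 45.0
```

Request:
{"op": "jog_arm", "data": {"deltas": [[[-1,0,0,-1,0],[-1,0,0,-0.4,0],[-1,0,0,-0.3,0],[-1,0,0,0,0]]]}}

```text
time_s: 17.65
tcp_pos: [0.4665, -0.1044, 0.024]
eef_rot: [180.0, -0.0, -8.8]
contact_force: [-6.2, 3.1, 18.8]
gripper_width: 0.0151
gripper_force: 45.0
```

Request:
{"op": "jog_arm", "data": {"deltas": [[[-1,0,0,0.08,0],[-0.8,0,0,0,0],[-0.4,0,0,0,0],[0.1,0,0,0,0],[0.1,0,0,0,0],[0.1,0,0,0,0]]]}}

```text
time_s: 18.4
tcp_pos: [0.4665, -0.1045, 0.0233]
eef_rot: [180.0, 0.0, -8.8]
contact_force: [0.1, 0.4, 0.4]
gripper_width: 0.047
gripper_force: 0.0
```

Request:
{"op": "jog_arm", "data": {"deltas": [[[0.1,0,0,0.5,0],[0.1,0,0,2,0],[0.1,0,0,5,0],[0.1,0,0,6,0],[0.1,-3,-5,4,0],[0.1,0,-5,0,0],[0.1,0,-5,0,0],[0.1,0,0,0,0]]]}}

```text
time_s: 19.4
tcp_pos: [0.4394, -0.2512, 0.1939]
eef_rot: [180.0, 0.0, -9.0]
contact_force: [-0.7, 0.5, -0.0]
gripper_width: 0.048
gripper_force: 0.0
```

```bash
python3 - <<'E'
from h import *
s=r.get_state(); print(s["tcp_pos"],s["contact_force"],s["gripper_width"])
I={n:r.capture(n) for n in("top","side")}
for n,b in(("top",(370,205,400,240)),("side",(370,255,415,305))):
    m,q,c=blob(I[n].max(2)<110,*b); a=axis(n,m,.007); print(n,q,a[0].round(4),a[1].round(2),a[2].round(4))
z=lambda n,x,y,w,h:cv2.resize(I[n][y:y+h,x:x+w],(400,300),interpolation=cv2.INTER_CUBIC)
cv2.imwrite("pics/m5.png",np.vstack([np.hstack([z("top",218,169,40,30),z("top",345,180,96,72)]),np.hstack([z("side",227,143,40,30),z("side",355,235,96,72)])]))
E
```

```text
[ 0.43938069 -0.25124368  0.19387135] [-0.67349805  0.4842633  -0.02749911] 0.04797063868229685
top [378 209   8  31 183] [ 0.4619 -0.1035] -9.85 0.0877
side [ 370  255   45   50 1921] [ 0.4658 -0.1187] -8.14 0.1568
```

View pics/m5.png

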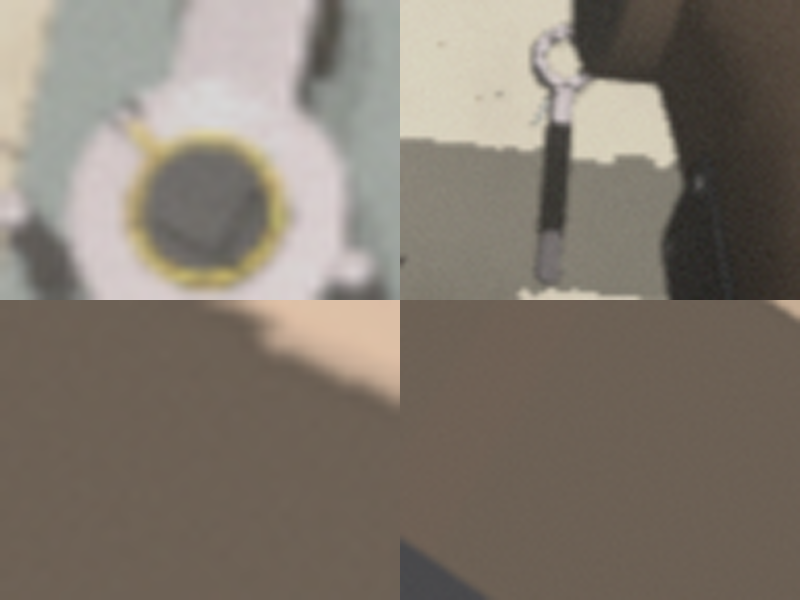

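The spanner lies flat with its ring at about (482,193) and its sleeve where it was at the start, clear of the gripper. The nib is still between the marks, and nothing touches the robot.

```bash
python3 -c "
from plant import r
print(r.close_job())"
```

```text
the job is handed in; nothing more can be done
None
```

I tightened the bolt in two swings and handed the job in at about 19 s: the collar measured about 0.16 rad, between the marks, and the spanner is back flat on the bench at its starting spot (no verdict was returned).

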